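Run-down check of a honing carriage

ROBOT

A 6-joint arm with a two-finger parallel gripper is mounted at the origin on the work surface. World frame = base frame: x ahead of the robot, y to its left, z up, the work surface at z = 0. Lengths are in mm, angles in rad, forces in N, time in s.
With the tool pointing down it reaches from about 400 to 925 mm from the base axis. Payload 12.5 kg.
Tool frame: the origin (TCP) lies midway between the tips of the shut fingers; the grasp point (between the pads) lies 19 mm behind it; z points along the fingers, y is the line along which they close (so a half turn about z gives the same grasp; the last joint's range is limited). The gripper opens to 95 mm and grips with 3 to 60 N. Pads are 20 mm wide; open, the fingers measure 119 mm over their backs; the gripper's body (75 mm by 180 mm) begins 59 mm behind the grasp point.
Start: joints at [0.999, 0.491, 1.559, -0, 1.092, -0.106], TCP at [280.698, 558.44, 214.661] pointing down, gripper open.
Joint ranges: [-3.1, 3.1], [-0.84, 2.19], [0.05, 2.79], [-1.13, 4.28], [0.06, 2.93], [-2.69, 2.69]. Speed limits (rad/s): [2.22, 2.22, 2.79, 3.14, 3.14, 3.14].

INTERFACE

Orientations are given as [roll, pitch, yaw] about the fixed x, y, z axes, in that order (R = Rz(yaw) Ry(pitch) Rx(roll)).
In Python, from cell import env gives the robot as it stands.
- The arm moves only by the shell command python3 -m inch 'ROWS'. ROWS is JSON, a list of rows, each a list of 7 numbers: the turn, a rotation vector about the tool's x, y, z in rad, then the shift along the tool's x, y, z in cm, then the closure, from -1 (fully open) to 1 (shut). A call has 1 to 20 rows; each row shifts and turns the commanded pose from where the row before left it, along the tool's axes as they then stand; what a row does not reach is not made up. A row lasts 1/8 s, in which the tool goes at most 62.5 mm and 10.7 degrees, less where a joint would pass 70% of its speed; a pose out of reach is approached as far as the arm can. A call with a gripper value outside its range is refused whole. The fingers move at their own pace and stop on an object; the grip force is fixed at half the most. Time passes only in rows, so rows that do not move let the fingers close. It gives the time, the measured TCP pose, the force, the opening and the grip force at its end, in the units of the state.
- env.state(): the state, without advancing time (a new reading comes with each control period).
- env.read_camera(name): name is "scene" or "top" or "wrist"; returns a dict with "img" (384x512x3 uint8, red, green, blue), "depth" (384x512 float32, mm along the optical axis (not along the pixel's ray), 0 where there is no reading), "fx", "fy", "cx", "cy" (pixels), "position" and "orientation" of the camera in the world. Camera axes: x right, y down, z forward; pixel columns grow to the right and rows downward; lengths in mm; the calibration is good to about 2 mm. The wrist camera is an equidistant fisheye: a pixel r from the principal point sees the ray r / f radians off the axis. A picture is of the moment at which its call begins.
- env.job_done(): hands the job in; it is judged then, once.
Trained networks look in a picture, given as the dict that the camera call returned (one of the last four; its "shot" number tells which), for a name from the list of things; names that differ only in an ending like _2 or _b are one class to them, and where a whole thing is asked for, a point or a joint stands for the part that bears it (a point fixed in the world has none). Each returns a list of dicts, best first, with "score" (0 to 1); they miss things now and then, are a little off and sometimes report something else, mostly with a low value. They report only what shows in the picture. A call takes as long as a camera call.
- env.find_in(picture, target): "centre" ([x, y, z] in mm, in the coordinates of the camera as it stood for that picture, good to about 4 mm: the middle of the surface that is visible of it).
- env.trace(picture, target): "mask" (384x512 bool, what is visible of it).
The state is a dict: "t": time; "joints": joint angles; "qvel": joint speeds; "tau": joint torques, N m; "eef_pos": TCP position; "tcp_rot": TCP orientation; "ft_force": force on the tool from outside, world axes, zero at the start; "moment": the same for the moment, N m; "opening": opening from 0.0 (shut) to 1.0 (fully open); "grip_force": force on a finger pad.
Only numpy, scipy, OpenCV 4.12 (cv2) and the standard library are available. Lean on these libraries where they do the work, as an engineer would, in place of code of your own. Each camera call takes 0.05 s, during which the arm holds its last target. There are 200 camera calls.

TASK

Check that the honing carriage runs freely on its sloping track: push the black knob all the way out, so that the bolt lets the carriage go, and let it roll on its own, untouched, until its front plate has passed the sight post. Then, with the fingers in front of the sprung front plate and moving along with it, slow it down so gently that its springs barely give, bring it to a halt well short of the end stops and keep it still there for about two seconds; do not grip or grab it. Last, ease it slowly down against the end stops, leave it resting there with the bolt still drawn, and leave the spanner, bearing and socket on the board where they are.

Things in the scene. Friction and masses are not known exactly. Their poses are not given: they have to be found in the camera images.
- track: Fixed honing track: plywood board 270 x 800 x 15 mm (track x -70 to +200 mm) with two steel bars 70 mm apart that fall by 0.028 rad to the track's -y (downhill). Origin on the table under the middle of the bars; x across the track (knob side +x), y uphill, z up; z is vertical. Top of the bars at z = 55 mm + 0.028 y. Fixed parts stay below 80 mm, but for the sight post
- end_stops (a point): Middle of the two rubber end stops on the bars (tops at 74 mm above the table), at track x = 0, y = -0.21 m. When the carriage rests on them its front plate stands 40 mm further downhill, above and past them: track y = -0.25
- carriage (a joint): Metres rolled down the track: 0 at the start, held by the bolt; 0.16 front plate level with the sight post; 0.42 on the end stops. Frame 90 x 160 mm on rollers, with a stone; 0.95 kg (hidden, 25 % less to 30 % more). Drag 0.7 N s/m + 0.02 N: let go, it gains about 0.25 m/s2 with a time constant of 1.3 s, does 0.2 to 0.25 m/s at the post and would do 0.3 at the stops
- plate_face (a point): Centre of the downhill face of the sprung front plate: upright steel, 80 mm wide (track x), 60 high, 8 thick, 50 mm ahead of the frame; axes as the track's. With carriage and buffer at 0 it is at track x 0, y 0.17, z 0.124 m; it goes to -y as the carriage rolls. Fingers fit in front of it (-y side) with the tips 90 mm above the table or higher; nothing behind it is higher than its top edge
- buffer (a joint): How far (m) the sprung plate is pressed in, towards the carriage: 0 free, 0.035 fully in; 100 N/m, 3 N s/m, plate 50 g. Holding the carriage still on the slope presses it in by about 3 mm; more than 12 mm at any time is a rough catch
- bolt (a joint): How far (m) the release bolt is drawn to the track's +x (starts at 0 to 0.01): the carriage is let go at about 0.045; fully out at 0.065. Slides stiffly (1.5 N + 8 N s/m) and stays where it is left
- knob_mid (a point): On the axis of the bolt's upright black knob, 120 mm above the table: a post 20 mm thick with a 24 mm ball on top, from 88 to 149 mm above the table, on an L-shaped bar (top at 88 mm). With the bolt at 0 it is at track x 0.092, y 0.10 m, beside the bars and downhill of the waiting carriage. Push it to the track's +x (outwards) from the side of the bars
- mark (a point): Ball on top of the sight post, a thin steel rod on the -x side of the track at track x = -0.062, y = 0.01 m, 115 mm above the table (top 122 mm)
- spanner: Bystander: spanner lying on the base board beside the track, along the track. Origin at its underside
- bearing: Bystander: steel ball bearing, 52 mm outer diameter, 15 mm high, lying on the base board near its uphill end. Origin at its underside
- socket: Bystander: steel wrench socket, 28 mm diameter, 50 mm high, standing on the base board on the knob side. Origin at its underside

How it is judged:
By the outcome, as a careful person would: the job done as asked, in the order asked, and still so for the second after the job is handed in, with the robot touching nothing.
It also fails if it takes over 38 s, if anything falls off the work surface, if the arm or the gripper's body presses on something with over 40 N, if the wrist force passes 120 N, or if a joint passes its speed limit or range.

## Working session

There is one attempt and no reset: what is moved stays moved. The work goes in short steps, Python scripts to look and compute and a shell command to move; the robot and the scene stay as the last step left them, time stands still between calls to the robot, and variables do not carry over. Pictures are saved under pics/ and viewed, at most 10 in all, crops included, and the job is handed in when it is done.

```bash
ls; mkdir -p pics
cat > h.py <<'E'
from cell import env
import numpy as np, cv2
from scipy.spatial.transform import Rotation as R
def w(p,c):
    o=np.array(p['orientation'],float)
    M=o if o.shape==(3,3) else (R.from_euler('xyz',o) if o.size==3 else R.from_quat(o)).as_matrix()
    return M@np.array(c)+np.array(p['position'])
E
python3 - <<'E'
from h import *
s=env.state();print({k:np.round(v,3).tolist() for k,v in s.items()})
for n in ['scene','top']:
    p=env.read_camera(n);print(n,p['position'],p['orientation'],p['fx'],p['cx'],p['cy'])
    cv2.imwrite(f'pics/{n}.png',p['img'][:,:,::-1])
    for t in ['track','carriage','plate_face','knob_mid','mark','end_stops','bolt','spanner','bearing','socket']:
        try:
            for r in env.find_in(p,t)[:2]: print(t,round(r['score'],2),w(p,r['centre']).round(1))
        except Exception as e: print(t,e)
print(env.state()['t'])
E
```

```text
pics
{'t': 0.0, 'joints': [0.999, 0.492, 1.56, -0.0, 1.092, -0.106], 'qvel': [0.0, 0.001, -0.0, -0.002, 0.001, -0.002], 'tau': [0.001, -61.266, -25.819, 0.069, 0.048, -0.0], 'eef_pos': [280.544, 558.19, 214.037], 'tcp_rot': [-3.14, -0.0, 2.676], 'ft_force': [-0.566, -0.21, -0.743], 'moment': [0.033, 0.04, -0.003], 'grip_force': 0.0, 'opening': 1.004}
scene [1130.57703027  442.38844728  608.75914018] [-2.24517281  0.02400352  2.172692  ] 375.94944702392837 255.49686363489002 191.7111603192763
track 0.96 [603.2 112.8  11.2]
carriage 0.76 [562.4 238.4 110.6]
carriage 0.29 [696.6 -32.8  48.7]
plate_face 0.55 [539.2 119.6 119.3]
knob_mid 0.67 [626.3  98.2  88.7]
mark 0.94 [598.5 112.4  10.1]
end_stops 0.65 [604.2 116.   19.1]
bolt 0.55 [622.7  94.8  92.8]
spanner 0.71 [ 666.7 -293.2   21.7]
bearing 0.89 [702.2 206.5  35.7]
bearing 0.53 [539.4 123.7 122.4]
socket 0.62 [698.6 -29.   48.1]
socket 0.54 [538.1 122.4 118.3]
top [ 361.57667962   85.54269346 1166.48335455] [-2.91804044  0.0042889  -1.68823863] 478.9082581477944 259.23505741280763 192.38343521106216
track 0.76 [563.1 -55.4  14.4]
track 0.17 [ 651.9 -297.4   23.1]
carriage 0.82 [537.3 232.7 121.5]
plate_face 0.68 [525.4 129.2 129.2]
knob_mid 0.93 [617.7 117.5  90.6]
mark 0.81 [564.9 -58.9  16.7]
end_stops 0.97 [567.3 -56.7  15.3]
bolt 0.79 [616.9 115.1  90.2]
spanner 0.65 [ 652.1 -299.4   25.8]
bearing 0.89 [692.2 212.6  35. ]
socket 0.45 [689.6 -36.8  53.2]
1.1
```

View pictures.

View pics/scene.png

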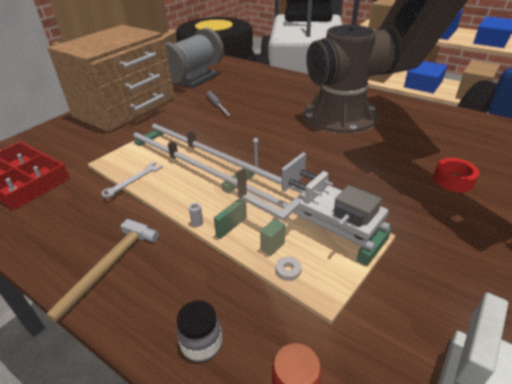

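View pics/top.png

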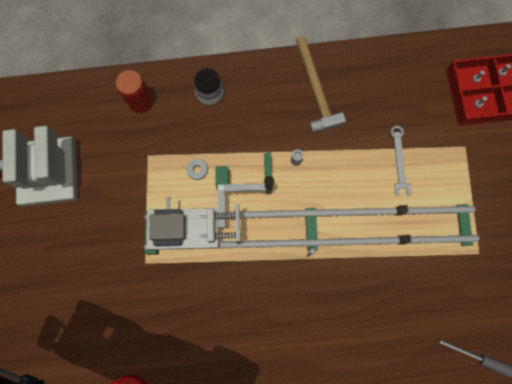

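```bash
cat >> h.py <<'E'
def M(p): return R.from_euler('xyz',p['orientation']).as_matrix()
def ray(p,u,v): 
    d=np.stack([(u-p['cx'])/p['fx'],(v-p['cy'])/p['fy'],np.ones_like(np.asarray(u,float))],-1)
    return d@M(p).T
def atz(p,u,v,z):
    d=ray(p,u,v);P=np.array(p['position']);return P+d*((z-P[2])/d[...,2])[...,None]
def cloud(p):
    v,u=np.mgrid[:384,:512];return np.array(p['position'])+ray(p,u,v)*p['depth'][...,None]
E
python3 - <<'E'
from h import *
for n in ['scene','top']:
    p=env.read_camera(n);C=cloud(p);np.savez(f'{n}.npz',**{k:p[k] for k in p if k not in('shot',)})
    hsv=cv2.cvtColor(p['img'],cv2.COLOR_RGB2HSV)
    wood=((hsv[...,0]>10)&(hsv[...,0]<30)&(hsv[...,2]>150)&(hsv[...,1]>50)).astype(np.uint8)
    wood=cv2.morphologyEx(wood,cv2.MORPH_CLOSE,np.ones((15,15)))
    wood=cv2.morphologyEx(wood,cv2.MORPH_OPEN,np.ones((5,5)))
    nn,l,st,c=cv2.connectedComponentsWithStats(wood);i=1+np.argmax(st[1:,4])
    v,u=np.nonzero(l==i);P=atz(p,u,v,15.)[:,:2].astype(np.float32)
    r=cv2.minAreaRect(P);print(n,r,cv2.boxPoints(r).round(1).tolist(), 'z',np.median(C[l==i][:,2]))
    # plate/knob clouds
    for t in ['plate_face','knob_mid','mark','carriage']:
        for q in env.trace(p,t)[:1]:
            m=q['mask']&(p['depth']>0);X=C[m]
            print(t,round(q['score'],2),m.sum(),np.argwhere(m).mean(0).round(0),np.percentile(X,[2,50,98],axis=0).round(0).tolist())
    E=(C[...,2]>84)&(C[...,2]<160)&(C[...,0]>440)&(C[...,0]<700)&(C[...,1]>-100)&(C[...,1]<330)
    nn,l,st,c=cv2.connectedComponentsWithStats(E.astype(np.uint8))
    for i in range(1,nn):
        X=C[l==i]
        if len(X)>4: print(' blob',len(X),c[i].round(0),np.percentile(X,[2,50,98],axis=0).round(0).tolist())
print(env.state()['t'])
E
```

```text
scene ((587.484619140625, -57.9437255859375), (803.47802734375, 267.0611267089844), 84.94003295898438) [[419.0, -446.29998779296875], [685.0999755859375, -469.8999938964844], [755.9000244140625, 330.5], [489.8999938964844, 354.0]] z 14.474838301975524
plate_face 0.66 774 [174. 296.] [[409.0, 86.0, 1.0], [540.0, 123.0, 120.0], [572.0, 189.0, 153.0]]
knob_mid 0.66 844 [199. 265.] [[558.0, 35.0, 77.0], [625.0, 99.0, 87.0], [636.0, 160.0, 146.0]]
mark 0.94 26874 [214. 260.] [[460.0, -419.0, 7.0], [601.0, 113.0, 15.0], [738.0, 334.0, 130.0]]
carriage 0.9 3917 [200. 335.] [[501.0, 118.0, 76.0], [562.0, 242.0, 112.0], [595.0, 323.0, 151.0]]
 blob 50 [255. 144.] [[454.0, -40.0, 85.0], [458.0, -35.0, 107.0], [462.0, -30.0, 120.0]]
 blob 4427 [324. 198.] [[505.0, 41.0, 85.0], [566.0, 206.0, 111.0], [629.0, 322.0, 151.0]]
top ((580.8289794921875, -58.485321044921875), (798.5338745117188, 268.86041259765625), 84.88002014160156) [[411.29998779296875, -444.20001220703125], [679.0999755859375, -468.20001220703125], [750.4000244140625, 327.20001220703125], [482.6000061035156, 351.20001220703125]] z 16.560330842723715
plate_face 0.91 347 [227. 228.] [[493.0, 112.0, 18.0], [520.0, 135.0, 123.0], [562.0, 197.0, 157.0]]
knob_mid 0.76 720 [193. 241.] [[540.0, 31.0, 18.0], [617.0, 112.0, 89.0], [634.0, 160.0, 149.0]]
mark 0.66 34456 [206. 309.] [[436.0, -439.0, 11.0], [565.0, -57.0, 17.0], [722.0, 317.0, 131.0]]
carriage 0.79 3233 [228. 187.] [[496.0, 116.0, 86.0], [537.0, 235.0, 120.0], [586.0, 320.0, 155.0]]
 blob 3857 [196. 222.] [[497.0, 41.0, 87.0], [547.0, 218.0, 115.0], [627.0, 319.0, 154.0]]
 blob 33 [312. 251.] [[449.0, -43.0, 105.0], [455.0, -37.0, 120.0], [461.0, -32.0, 127.0]]
1.6
```

Run:
```python
from h import *
a=-0.0885;O=np.array([519,-52.5]);Rt=np.array([[np.cos(a),-np.sin(a)],[np.sin(a),np.cos(a)]])
for n in ['scene','top']:
    p=np.load(n+'.npz');C=cloud(p);T=np.dstack([(C[...,:2]-O)@Rt,C[...,2:]])
    def sh(nm,m):
        X=T[m];print(n,nm,m.sum(),np.percentile(X,[3,50,97],axis=0).round(1).tolist())
    x,y,z=T[...,0],T[...,1],T[...,2]
    sh('knob',(x>75)&(x<125)&(y>75)&(y<125)&(z>95)&(z<160))
    sh('plate',(abs(x)<50)&(y>150)&(y<185)&(z>95)&(z<165))
    sh('mark',(abs(x+62)<15)&(abs(y-10)<20)&(z>100)&(z<140))
    sh('bar+',(x>20)&(x<50)&(abs(y+40)<80)&(z>40)&(z<70))
    sh('bar-',(x<-20)&(x>-50)&(abs(y+40)<80)&(z>40)&(z<70))
    sh('stops',(abs(x)<50)&(y<-170)&(y>-250)&(z>66)&(z<85))
    cv2.imwrite(f'pics/{n}_k.png',cv2.resize(p['img'][110:270,180:340,::-1],(640,640))[:600])
s=env.state()
# targets
def W(x,y,z): return np.r_[O+Rt@[x,y],z]
yaw=np.pi+a
Rm=R.from_euler('xyz',[np.pi,0,yaw]).as_matrix()
print(s['tcp_rot'],'turn',yaw-s['tcp_rot'][2],'shift cm',(Rm.T@(W(55,100,100)-s['eef_pos'])/10).round(2),W(55,100,100))
```

```text
scene knob 215 [[85.8, 93.9, 96.7], [97.1, 105.7, 126.7], [101.9, 110.6, 147.5]]
scene plate 535 [[-37.7, 168.7, 97.9], [5.3, 175.1, 131.0], [38.2, 180.8, 153.4]]
scene mark 31 [[-65.8, 6.8, 102.0], [-61.6, 12.2, 115.5], [-58.1, 17.3, 120.5]]
scene bar+ 283 [[28.3, -114.1, 42.3], [37.3, -38.3, 50.4], [40.7, 28.2, 55.0]]
scene bar- 287 [[-41.8, -114.7, 41.4], [-32.1, -34.2, 50.3], [-28.8, 36.7, 55.0]]
scene stops 73 [[-43.7, -219.9, 66.1], [24.8, -207.3, 72.0], [41.1, -199.9, 74.0]]
top knob 119 [[79.5, 88.8, 99.4], [86.1, 99.1, 144.2], [99.5, 108.9, 151.0]]
top plate 197 [[-42.5, 166.0, 115.3], [-8.9, 170.8, 153.8], [34.2, 183.4, 157.6]]
top mark 32 [[-70.0, 3.4, 115.7], [-65.5, 10.0, 120.1], [-58.9, 14.7, 126.6]]
top bar+ 458 [[24.1, -113.7, 46.2], [30.7, -40.4, 53.4], [39.0, 34.2, 58.3]]
top bar- 475 [[-45.5, -115.3, 46.5], [-38.7, -37.9, 53.2], [-30.3, 35.0, 58.6]]
top stops 147 [[-46.5, -220.8, 67.4], [-30.2, -211.1, 73.6], [39.5, -202.1, 78.1]]
[3.14146058e+00 2.66432426e-05 2.67580498e+00] turn 0.3772876730772894 shift cm [-34.64 -48.75  11.47] [582.62320562  42.24749446 100.        ]
```

View pics/scene_k.png

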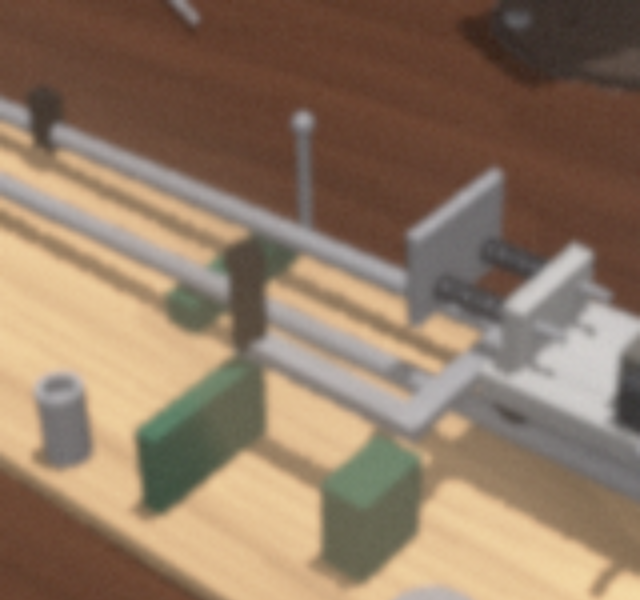

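```bash
python3 -m inch '[[0,0,-0.126,0,0,0,1],[0,0,-0.126,0,0,0,1],[0,0,-0.125,0,0,0,1],[0,0,0,-1.3,-1.7,0,1],[0,0,0,-2.6,-3.6,0,1],[0,0,0,-2.6,-3.6,0,1],[0,0,0,-2.6,-3.6,0,1],[0,0,0,-2.6,-3.6,0,1],[0,0,0,-2.6,-3.6,0,1],[0,0,0,-2.6,-3.6,0,1],[0,0,0,-2.6,-3.6,0,1],[0,0,0,-2.6,-3.6,0,1],[0,0,0,-2.6,-3.6,0,1],[0,0,0,-2.6,-3.6,0,1],[0,0,0,-2.6,-3.6,0,1],[0,0,0,-2.6,-3.6,0,1],[0,0,0,-2.1,-3.8,0,1]]'
cat >> h.py <<'E'
a=-0.0885;O=np.array([519,-52.5]);Rt=np.array([[np.cos(a),-np.sin(a)],[np.sin(a),np.cos(a)]])
def st():
    s=env.state();e=s['eef_pos'];x,y=Rt.T@(np.array(e[:2])-O)
    f=Rt.T@np.array(s['ft_force'][:2]);print('t',round(s['t'],3),'track xyz',round(x,1),round(y,1),round(e[2],1),'rot',np.round(s['tcp_rot'],3),'f',f.round(1),round(s['ft_force'][2],1),'open',round(s['opening'],2))
    return x,y
E
python3 -c "from h import *;st();print(env.state()['joints'])"
```

```text
t: 3.72
eef_pos: [582.4, 40.3, 214.7]
tcp_rot: [3.142, 0.0, 3.05]
ft_force: [-0.8, 0.8, 1.2]
opening: 0.008
grip_force: 0.0
t 3.725 track xyz 54.9 98.1 214.7 rot [3.142 0.    3.05 ] f [-0.9  0.8] 1.2 open 0.01
[-4.39837796e-02  4.32148470e-01  1.66279793e+00  1.25080573e-07
  1.04648520e+00 -1.52276161e+00]
```

```bash
python3 -m inch '[[0,0,0,0,0.1,2,1],[0,0,0,0,0.1,3.2,1],[0,0,0,0,0,3.2,1],[0,0,0,0,0,2.4,1],[0,0,0,0,0,0.4,1],[0,0,0,-0.8,0,0,1],[0,0,0,-0.8,0,0,1],[0,0,0,-0.8,0,0,1],[0,0,0,-0.8,0,0,1]]'
python3 -c "from h import *;st()"
```

```text
t: 4.85
eef_pos: [614.8, 41.8, 103.1]
tcp_rot: [3.141, 0.0, 3.053]
ft_force: [-2.2, 1.0, 0.9]
opening: 0.003
grip_force: 1.1
t 4.85 track xyz 87.1 102.4 103.1 rot [3.141 0.    3.053] f [-2.3  0.8] 0.9 open 0.0
```

```bash
python3 -m inch '[[0,0,0,-0.8,0,0,1],[0,0,0,-0.6,0,0,1],[0,0,0,0,0,0,1]]'
cat > look.py <<'E'
from h import *
import sys
x0,y0=st()
for n in sys.argv[1:]:
    p=env.read_camera(n);C=cloud(p);T=np.dstack([(C[...,:2]-O)@Rt,C[...,2:]]);x,y,z=T[...,0],T[...,1],T[...,2]
    hv=p['img'].max(2)
    m=(x>85)&(x<185)&(abs(y-100)<18)&(z>92)&(z<156)&(hv<75)
    if m.sum(): print(n,'knob',m.sum(),np.percentile(T[m],[3,50,97],axis=0).round(1).tolist())
    m=(abs(x)<45)&(z>95)&(z<165)&(y>-300)&(y<300)
    q=T[m]; h=np.sort(q[:,1]); print(n,'downhill-most y',np.percentile(h,[0.5,1,2,3,5]).round(1))
    cv2.imwrite(f'pics/{n}_{env.state()["t"]:.2f}.png',p['img'][:,:,::-1])
E
python3 look.py top scene; ls pics
```

```text
t: 5.22
eef_pos: [628.7, 40.6, 102.5]
tcp_rot: [3.141, 0.001, 3.053]
ft_force: [0.2, 0.6, 0.3]
opening: 0.007
grip_force: 0.0
t 5.225 track xyz 101.0 102.4 102.5 rot [3.141e+00 1.000e-03 3.053e+00] f [0.1 0.6] 0.3 open 0.01
top downhill-most y [185.4 185.8 188.4 191.9 197.3]
scene knob 139 [[89.8, 100.4, 116.7], [106.1, 112.2, 140.3], [113.6, 114.9, 154.2]]
scene downhill-most y [168.  168.7 169.4 169.9 171.5]
scene.png
scene_5.33.png
scene_k.png
top.png
top_5.28.png
top_k.png
```

```bash
python3 -c "
import cv2
i=cv2.imread('pics/scene_5.33.png')[60:280,170:400];cv2.imwrite('pics/c1.png',cv2.resize(i,None,fx=2.7,fy=2.7))"
```

```text
(no output)
```

View pics/c1.png

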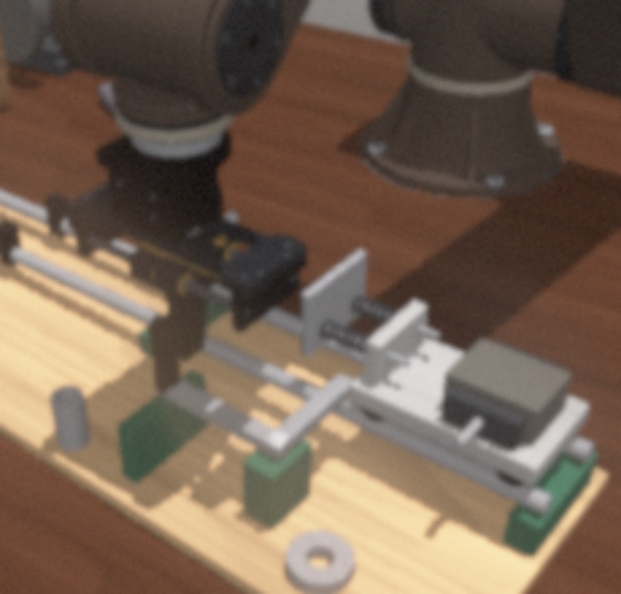

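```bash
python3 -m inch '[[0,0,0,-0.8,0,0,1],[0,0,0,-1.0,0,0,1],[0,0,0,-1.0,0,0,1],[0,0,0,-0.3,0,0,1]]'; python3 -c "from h import *;st()"
```

```text
t: 5.82
eef_pos: [659.5, 37.8, 102.4]
tcp_rot: [3.141, -0.0, 3.053]
ft_force: [-8.4, 1.1, 2.0]
opening: 0.001
grip_force: 4.2
t 5.825 track xyz 132.0 102.4 102.4 rot [ 3.141 -0.     3.053] f [-8.5  0.3] 2.0 open 0.0
```

```bash
python3 -m inch '[[0,0,0,-0.2,0,0,1]]'; python3 -c "from h import *;st()"
```

```text
t: 5.95
eef_pos: [659.6, 37.8, 102.4]
tcp_rot: [-3.141, -0.004, 3.053]
ft_force: [-15.6, 0.8, 6.3]
opening: 0.005
grip_force: 7.5
t 5.95 track xyz 132.1 102.4 102.4 rot [-3.141 -0.004  3.053] f [-15.6  -0.6] 6.3 open 0.0
```

```bash
python3 -m inch '[[0,0,0,0.8,0,0,1],[0,0,0,2.2,-3.2,0,1],[0,0,0,2.8,-3.5,0,1],[0,0,0,2.8,-3.5,0,1],[0,0,0,2.8,-3.5,0,1]]'; python3 look.py scene
```

```text
t: 6.58
eef_pos: [534.6, -89.6, 102.9]
tcp_rot: [-3.141, 0.002, 3.053]
ft_force: [-0.2, -0.4, -0.2]
opening: 0.005
grip_force: 0.0
t 6.575 track xyz 18.8 -35.6 102.9 rot [-3.141e+00  2.000e-03  3.053e+00] f [-0.1 -0.4] -0.2 open 0.01
scene knob 60 [[157.4, 100.4, 93.3], [162.6, 105.0, 107.1], [165.4, 108.8, 136.9]]
scene downhill-most y [-41.7 -39.8 -37.  -32.2 -28. ]
```

```bash
cat > pl.py <<'E'
from h import *
x0,y0=st()
p=env.read_camera('scene');C=cloud(p);T=np.dstack([(C[...,:2]-O)@Rt,C[...,2:]]);x,y,z=T[...,0],T[...,1],T[...,2]
m=(abs(x)<42)&(z>90)&(z<158)&(y>y0+(14 if abs(x0)<60 else -999))&(y<300)&(p['img'].max(2)>95)
print('plate y',np.percentile(T[m][:,1],[0.5,1,2,3,5,8]).round(1))
h,e=np.histogram(T[m][:,1],bins=np.arange(-260,200,5));print([(int(b),int(k)) for b,k in zip(e,h) if k>3][:14])
cv2.imwrite(f'pics/s_{p["shot"]}.png',p['img'][:,:,::-1])
E
python3 -m inch '[[0,0,0,1.9,-3.2,0,1]]'; python3 pl.py
```

```text
t: 6.75
eef_pos: [513.6, -119.4, 103.1]
tcp_rot: [-3.141, 0.002, 3.053]
ft_force: [0.8, -0.9, 0.2]
opening: 0.004
grip_force: 0.0
t 6.75 track xyz 0.5 -67.1 103.1 rot [-3.141e+00  2.000e-03  3.053e+00] f [ 0.9 -0.8] 0.2 open 0.0
plate y [ 6.5  7.   8.3  9.4 11.3 12.3]
[(5, 56), (10, 382), (15, 44), (45, 5), (50, 10), (60, 9), (65, 56), (70, 53), (75, 244), (80, 7), (85, 10), (90, 9), (95, 5), (125, 7)]
```

```bash
python3 pl.py
```

```text
t 6.8 track xyz -1.6 -69.7 102.9 rot [-3.141  0.     3.052] f [ 0.2 -1.9] -0.6 open -0.0
plate y [-5.5 -4.7 -3.2 -2.  -0.1  0.9]
[(-10, 12), (-5, 64), (0, 400), (40, 8), (50, 23), (55, 54), (60, 109), (65, 169), (70, 7), (75, 9), (80, 12), (115, 19), (120, 35), (125, 32)]
```

```bash
cat > sim.py <<'E'
import numpy as np
from scipy.optimize import minimize
def sim(d,p0,v0,m,F=-58.,n=None):
    # downhill positive metres, relative to y=0
    s=-p0/1e3;v=v0;pb=0.;vb=0.;f=-F/1e3;c=f;dt=.0005;mx=0;imp=[]
    for r in list(d)+[0]*4:
        for k in range(250):
            c+=r/1e3*dt/.125;fo=f;f+=(c-f)*dt/.015;vf=(f-fo)/dt
            # plate: quasi-light: buffer comp b = max(relaxed, s-f)
            b=max(s-f,0.);vr=v-vf if b>0 else 0
            N=max(0,100*b+3*vr) if b>0 else 0
            v+=dt*(.275-(.7*v+.02)/m-N/m);s+=v*dt;mx=max(mx,b)
    return mx*1e3,s*1e3,v,b*1e3
C=[(p,v,m) for p in(-9,-14,-19) for v in(.21,.23,.25) for m in(.72,.95,1.23)]
if __name__=='__main__':
    rng=np.random.default_rng(0)
    def cost(d): 
        r=np.array([sim(d,*c) for c in C[::2]]);return r[:,0].max()+.03*max(0,r[:,1].max()-175)**2
    best=None
    base=np.array([2,16,22,22,18,13,9,5,2.])
    best=(cost(base),base);print(best)
    for i in range(120):
        d=np.clip(best[1]+rng.normal(0,2,len(base))*(rng.random(len(base))<.4),0,32)
        k=cost(d)
        if k<best[0]: best=(k,d)
    d=best[1].round(0);print(best[0],d,d.sum())
    for c in C[::2]: print(c,np.round(sim(d,*c),2))
E
time python3 sim.py
```

```text
(np.float64(11.377852149723171), array([ 2., 16., 22., 22., 18., 13.,  9.,  5.,  2.]))
10.965535259121847 [ 2. 16. 23. 22. 17. 10. 11.  5.  1.] 107.0
(-9, 0.21, 0.72) [7.5500e+00 1.6711e+02 1.0000e-02 2.1000e+00]
(-9, 0.21, 1.23) [1.0970e+01 1.6605e+02 1.0000e-02 1.0500e+00]
(-9, 0.23, 0.95) [6.5900e+00 1.6723e+02 2.0000e-02 2.2300e+00]
(-9, 0.25, 0.72) [  4.72 167.29   0.     2.28]
(-9, 0.25, 1.23) [9.9000e+00 1.6681e+02 2.0000e-02 1.8000e+00]
(-14, 0.21, 0.95) [6.2600e+00 1.6712e+02 1.0000e-02 2.1100e+00]
(-14, 0.23, 0.72) [  4.42 167.27   0.     2.27]
(-14, 0.23, 1.23) [8.3700e+00 1.6693e+02 1.0000e-02 1.9200e+00]
(-14, 0.25, 0.95) [7.5400e+00 1.6751e+02 1.0000e-02 2.5100e+00]
(-19, 0.21, 0.72) [  4.56 167.26   0.     2.26]
(-19, 0.21, 1.23) [6.8200e+00 1.6705e+02 1.0000e-02 2.0500e+00]
(-19, 0.23, 0.95) [6.5600e+00 1.6739e+02 1.0000e-02 2.3900e+00]
(-19, 0.25, 0.72) [  6.76 167.01   0.     2.01]
(-19, 0.25, 1.23) [1.1050e+01 1.6798e+02 1.0000e-02 2.9700e+00]
real	0m7.560s
user	0m7.957s
sys	0m0.072s
```

```bash
python3 pl.py; python3 pl.py
```

```text
t 6.85 track xyz -0.6 -68.5 102.9 rot [-3.141e+00  1.000e-03  3.051e+00] f [ 0.1 -0.8] -0.0 open 0.0
plate y [-16.8 -15.9 -14.6 -13.4 -11.9 -11. ]
[(-20, 19), (-15, 185), (-10, 263), (20, 6), (30, 5), (40, 45), (45, 53), (50, 221), (55, 37), (60, 7), (65, 10), (70, 8), (105, 26), (110, 37)]
t 6.9 track xyz 0.3 -67.6 103.0 rot [-3.141e+00  1.000e-03  3.051e+00] f [1.1 0.3] -0.0 open 0.01
plate y [-28.1 -27.  -25.8 -24.2 -23.2 -22.6]
[(-30, 35), (-25, 376), (-20, 30), (15, 7), (25, 17), (30, 46), (35, 59), (40, 221), (45, 10), (50, 7), (55, 11), (90, 5), (95, 37), (100, 44)]
```

```bash
cat > opt.py <<'E'
from sim import *
C=[(p,v,m,-56.) for p in(-31.5,-35,-38.5) for v in(.218,.232) for m in(.72,.95,1.23)]
rng=np.random.default_rng(1)
def cost(d):
    r=np.array([sim(d,*c) for c in C if c[2]!=.95]);return r[:,0].max()+.3*r[:,0].mean()+.03*max(0,r[:,1].max()-192)**2+(50*max(0,-d.min()))
base=np.array([19,24,23,22,18,14,10,6,3,1.])
best=(cost(base),base)
for i in range(150):
    d=np.clip(best[1]+rng.normal(0,2,len(base))*(rng.random(len(base))<.4),0,30)
    k=cost(d)
    if k<best[0]: best=(k,d)
d=best[1].round(0);print(best[0],d,d.sum())
for c in C: print(c,np.round(sim(d,*c),2))
E
python3 opt.py
```

```text
9.74453718238626 [16. 21. 26. 22. 17. 11. 12.  3.  5.  0.] 133.0
(-31.5, 0.218, 0.72, -56.0) [  5.17 191.06   0.     2.06]
(-31.5, 0.218, 0.95, -56.0) [6.3800e+00 1.9165e+02 1.0000e-02 2.6400e+00]
(-31.5, 0.218, 1.23, -56.0) [8.5000e+00 1.9154e+02 1.0000e-02 2.5300e+00]
(-31.5, 0.232, 0.72, -56.0) [  4.43 190.96   0.     1.96]
(-31.5, 0.232, 0.95, -56.0) [  5.15 191.53   0.     2.53]
(-31.5, 0.232, 1.23, -56.0) [6.9600e+00 1.9183e+02 1.0000e-02 2.8200e+00]
(-35, 0.218, 0.72, -56.0) [  4.28 190.98   0.     1.98]
(-35, 0.218, 0.95, -56.0) [5.6400e+00 1.9148e+02 1.0000e-02 2.4800e+00]
(-35, 0.218, 1.23, -56.0) [7.2300e+00 1.9173e+02 1.0000e-02 2.7300e+00]
(-35, 0.232, 0.72, -56.0) [  4.73 190.98   0.     1.98]
(-35, 0.232, 0.95, -56.0) [5.8800e+00 1.9136e+02 1.0000e-02 2.3600e+00]
(-35, 0.232, 1.23, -56.0) [6.8100e+00 1.9191e+02 1.0000e-02 2.9100e+00]
(-38.5, 0.218, 0.72, -56.0) [  5.06 191.01   0.     2.01]
(-38.5, 0.218, 0.95, -56.0) [6.4500e+00 1.9131e+02 1.0000e-02 2.3100e+00]
(-38.5, 0.218, 1.23, -56.0) [  7.6  191.79   0.     2.78]
(-38.5, 0.232, 0.72, -56.0) [  5.78 191.01   0.     2.01]
(-38.5, 0.232, 0.95, -56.0) [6.9400e+00 1.9121e+02 1.0000e-02 2.2100e+00]
(-38.5, 0.232, 1.23, -56.0) [  7.7  191.88   0.     2.88]
```

```bash
python3 -m inch '[[0,0,0,0,-1.6,0,1],[0,0,0,0,-2.1,0,1],[0,0,0,0,-2.6,0,1],[0,0,0,0,-2.2,0,1],[0,0,0,0,-1.7,0,1],[0,0,0,0,-1.2,0,1],[0,0,0,0,-1.0,0,1],[0,0,0,0,-0.6,0,1],[0,0,0,0,-0.3,0,1],[0,0,0,0,-0.1,0,1],[0,0,0,0,0,0,1],[0,0,0,0,0,0,1],[0,0,0,0,0,0,1],[0,0,0,0,0,0,1],[0,0,0,0,0,0,1]]'; python3 pl.py
```

```text
t: 8.82
eef_pos: [501.7, -252.3, 102.6]
tcp_rot: [3.141, 0.0, 3.053]
ft_force: [0.6, 0.1, -0.3]
opening: 0.004
grip_force: 0.1
t 8.825 track xyz 0.4 -200.6 102.6 rot [3.141 0.    3.053] f [0.5 0.2] -0.3 open 0.0
plate y [-185.1 -184.6 -183.4 -182.9 -182.4 -181.9]
[(-190, 6), (-185, 265), (-180, 87), (-135, 23), (-130, 39), (-125, 129), (-120, 93), (-115, 8), (-110, 6), (-105, 5), (-100, 7), (-70, 14), (-65, 32), (-60, 32)]
```

```bash
python3 -m inch '[[0,0,0,0,0,0,1],[0,0,0,0,0,0,1],[0,0,0,0,0,0,1],[0,0,0,0,0,0,1],[0,0,0,0,0,0,1],[0,0,0,0,0,0,1],[0,0,0,0,0,0,1],[0,0,0,0,0,0,1],[0,0,0,0,0,0,1],[0,0,0,0,0,0,1],[0,0,0,0,0,0,1],[0,0,0,0,0,0,1],[0,0,0,0,0,0,1],[0,0,0,0,0,0,1],[0,0,0,0,0,0,1],[0,0,0,0,0,0,1],[0,0,0,0,0,0,1],[0,0,0,0,0,0,1],[0,0,0,0,0,0,1],[0,0,0,0,0,0,1]]'; python3 pl.py; python3 -c "
import cv2,glob,os
f=max(glob.glob('pics/s_*.png'),key=os.path.getmtime)
i=cv2.imread(f)[60:280,100:330];cv2.imwrite('pics/c2.png',cv2.resize(i,None,fx=2.7,fy=2.7))"
```

```text
t: 11.38
eef_pos: [501.7, -252.4, 102.6]
tcp_rot: [3.141, 0.0, 3.053]
ft_force: [-0.4, 0.3, 0.1]
opening: 0.003
grip_force: 0.1
t 11.375 track xyz 0.4 -200.6 102.6 rot [3.141 0.    3.053] f [-0.4  0.3] 0.1 open 0.0
plate y [-185.7 -185.3 -183.9 -183.4 -182.6 -182.2]
[(-190, 13), (-185, 260), (-180, 91), (-135, 21), (-130, 39), (-125, 140), (-120, 82), (-115, 6), (-110, 5), (-105, 10), (-100, 4), (-70, 16), (-65, 30), (-60, 31)]
```

View pics/c2.png

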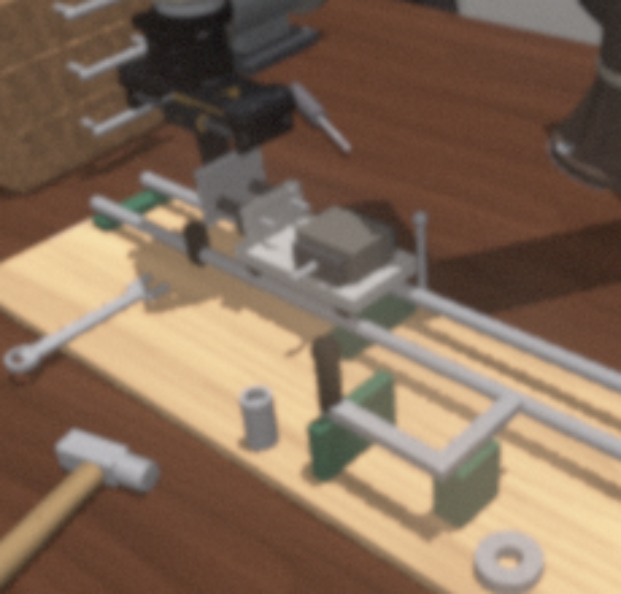

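```bash
python3 -m inch '[[0,0,0,0,-0.1,0,1],[0,0,0,0,-0.2,0,1],[0,0,0,0,-0.3,0,1],[0,0,0,0,-0.3,0,1],[0,0,0,0,-0.3,0,1],[0,0,0,0,-0.3,0,1],[0,0,0,0,-0.3,0,1],[0,0,0,0,-0.3,0,1],[0,0,0,0,-0.3,0,1],[0,0,0,0,-0.3,0,1],[0,0,0,0,-0.3,0,1],[0,0,0,0,-0.3,0,1],[0,0,0,0,-0.3,0,1],[0,0,0,0,-0.3,0,1],[0,0,0,0,-0.3,0,1],[0,0,0,0,-0.3,0,1],[0,0,0,0,-0.3,0,1],[0,0,0,0,-0.2,0,1],[0,0,0,0,-0.2,0,1],[0,0,0,0,-0.2,0,1]]'
python3 -m inch '[[0,0,0,0,-0.2,0,1],[0,0,0,0,-0.2,0,1],[0,0,0,0,-0.2,0,1],[0,0,0,0,-0.2,0,1],[0,0,0,0,-0.2,0,1],[0,0,0,0,-0.2,0,1],[0,0,0,0,-0.2,0,1],[0,0,0,0,-0.2,0,1],[0,0,0,0,-0.2,0,1],[0,0,0,0,-0.2,0,1],[0,0,0,0,0,0,1]]'; python3 pl.py
```

```text
t: 13.92
eef_pos: [496.9, -306.2, 102.6]
tcp_rot: [3.142, 0.0, 3.053]
ft_force: [0.7, 0.1, -0.7]
opening: 0.005
grip_force: 0.1
t: 15.3
eef_pos: [495.1, -326.2, 102.6]
tcp_rot: [3.142, 0.0, 3.053]
ft_force: [-0.0, -0.3, 0.9]
opening: 0.007
grip_force: 0.0
t 15.3 track xyz 0.4 -274.7 102.6 rot [3.142 0.    3.053] f [-0.  -0.3] 0.9 open 0.01
plate y [-250.7 -249.6 -248.4 -247.4 -246.2 -245.6]
[(-255, 7), (-250, 119), (-245, 241), (-195, 21), (-190, 34), (-185, 140), (-180, 65), (-175, 6), (-170, 5), (-165, 10), (-130, 12), (-125, 26), (-120, 28), (-115, 24)]
```

```bash
python3 -m inch '[[0,0,0,0,-0.4,0,1],[0,0,0,0,-1.0,0,1],[0,0,0,0,-1.5,0,1],[0,0,0,0,-1.0,-1,1],[0,0,0,0,0,-3,1],[0,0,0,0,0,-3,1],[0,0,0,0,0,-3,1],[0,0,0,0,0,-1,1],[0,0,0,0,0,0,1],[0,0,0,0,0,0,1]]'; python3 pl.py;  python3 -c "
import cv2,glob,os
f=max(glob.glob('pics/s_*.png'),key=os.path.getmtime)
i=cv2.imread(f)[60:280,70:300];cv2.imwrite('pics/c3.png',cv2.resize(i,None,fx=2.7,fy=2.7))"
```

```text
t: 16.6
eef_pos: [491.3, -364.7, 211.4]
tcp_rot: [3.14, -0.001, 3.053]
ft_force: [-0.3, 0.2, -0.2]
opening: 0.001
grip_force: 0.0
t 16.6 track xyz -0.0 -313.4 211.4 rot [ 3.140e+00 -1.000e-03  3.053e+00] f [-0.3  0.2] -0.2 open 0.0
plate y [-251.7 -250.4 -248.9 -247.8 -246.8 -245.6]
[(-255, 12), (-250, 120), (-245, 248), (-220, 4), (-215, 5), (-195, 19), (-190, 33), (-185, 144), (-180, 69), (-175, 5), (-170, 6), (-165, 9), (-130, 13), (-125, 23)]
```

View pics/c3.png

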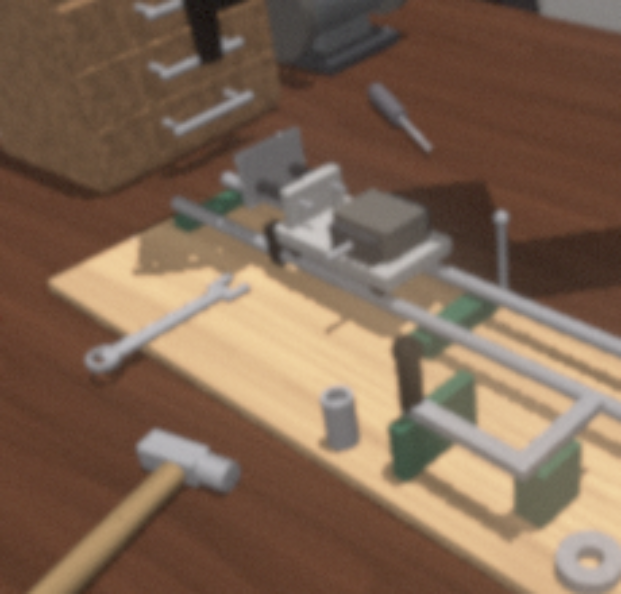

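The carriage rests on the stops (275,240). The bolt is still out (405,375), the spanner, socket and bearing are in place, and the fingers are clear.

```bash
python3 -c "from h import *;print(env.job_done())"
```

```text
the job is handed in; nothing more can be done
None
```

I handed the job in at about 16.7 s of the 38 s: the carriage rolled free past the sight post, was slowed and held still about 2.5 s roughly 60 mm short of the stops, then eased onto the end stops with the bolt fully drawn and the spanner, bearing and socket where they were; the spring give was not measured during the catch, only simulated beforehand at under 9 mm.

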